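Turn the basting brush head-up in its canted cup

ROBOT

A 6-joint arm with a two-finger parallel gripper is mounted at the origin on the work surface. World frame = base frame: x ahead of the robot, y to its left, z up, the work surface at z = 0. Lengths are in m, angles in rad, forces in N, time in s.
With the tool pointing down it reaches from about 0.35 to 0.975 m from the base axis. Payload 4.9 kg.
Tool frame: the origin (TCP) lies midway between the tips of the shut fingers; the grasp point (between the pads) lies 19 mm behind it (r.pinch_z is the distance from the TCP to the grasp point, in m); z points along the fingers, y is the line along which they close (so a half turn about z gives the same grasp; the last joint's range is limited). The gripper opens to 85 mm and grips with 20 to 120 N. Pads are 22 mm wide; open, the fingers measure 114 mm over their backs; the gripper's body (76 mm by 85 mm) begins 54 mm behind the grasp point. The pads swing forward as they close: fully open they stand 13 mm farther back than shut.
Start: joints at [1.087, 0.053, 1.613, -0, 1.476, -0.119], TCP at [0.223, 0.584, 0.231] pointing down, gripper open.
Joint ranges: [-3.01, 3.01], [-1.01, 2.22], [0.06, 2.58], [-1.02, 4.17], [0.09, 2.62], [-3.14, 3.14]. Speed limits (rad/s): [2.57, 2.57, 3.14, 3.14, 3.14, 3.14].

INTERFACE

Orientations are given as a unit quaternion [x, y, z, w].
In Python, from rig import r, capture, get_calibration gives the robot as it stands. The module is installed in compiled form; this text tells all that it offers.
- The arm moves only by the shell command python3 -m jog 'ROWS' [FORCE]. ROWS is JSON, a list of rows, each an object of numbers: "fingers": the gripper command: -1 is shut, 1 is fully open, values between are in proportion; "dx", "dy", "dz": the shift along the tool's x, y, z in units of 100 mm (1.0 is 100 mm); "ax", "ay", "az": the turn, a rotation vector about the tool's x, y, z in units of 120 degrees (1.0 is 120 degrees). A call has 1 to 5 rows; each row shifts and turns the commanded pose from where the row before left it, along the tool's axes as they then stand; what a row does not reach is not made up. A row lasts 1/12 s, in which the tool goes at most 41.7 mm and 7.16 degrees, less where a joint would pass 70% of its speed; a pose out of reach is approached as far as the arm can. A call with a number of a shift or a turn outside -1 to 1 is refused whole. A call with a gripper value outside its range is refused whole. The fingers move at their own pace and stop on an object; FORCE is the grip in N (left out, the last holds). Time passes only in rows, so rows that do not move let the fingers close. It gives the time, the measured TCP pose, the force, the opening and the grip force at its end, in the units of the state.
- r.state(): the state, without advancing time (a new reading comes with each control period).
- capture(name): name is "side" or "top" or "wrist"; returns the picture (384x512x3 uint8, red, green, blue); there is no depth.
- get_calibration(name): a dict with "K" (3x3 intrinsics, pixels), "k1" (the pictures are not rectified: a ray, as slopes to the right and down, at radius r is drawn at 1 + k1 r^2 times it, then the intrinsics apply), "xyz" and "rotation" of the camera in the world; the wrist camera has in their place "mount" (4x4, takes a point from camera to tool coordinates, whose origin is the TCP and whose axes are the flange's). Camera axes: x right, y down, z forward; pixel columns grow to the right and rows downward; lengths in m; the calibration is good to about 2 mm. A picture is of the moment at which its call begins: read the wrist's pose just before it. get_calibration takes no time and is no camera call.
- r.finish_job(): hands the job in; it is judged then, once.
The state is a dict: "clock": time; "joint_positions": joint angles; "joint_vel": joint speeds; "tau": joint torques, N m; "tool_pos": TCP position; "orientation": TCP orientation; "contact_force": force on the tool from outside, world axes, zero at the start; "moment": the same for the moment, N m; "finger_gap": opening from 0.0 (shut) to 1.0 (fully open); "grip_force": force on a finger pad.
Only numpy, scipy, OpenCV 4.12 (cv2) and the standard library are available. Lean on these libraries where they do the work, as an engineer would, in place of code of your own. Each camera call takes 0.05 s, during which the arm holds its last target. There are 200 camera calls.

TASK

At the plating counter the basting brush was put back the wrong way round: its red head is down inside its sloping steel cup and the bare wooden handle sticks out. Pull the brush right out, turn it end for end and put it back into the same cup, handle first and all the way to the bottom, so that the red head is up in the open. Leave the spatula in the other cup where it is.

Things in the scene. Friction and masses are not known exactly. Their poses are not given: they have to be found in the camera images.
- brush_mid (a point): Middle of the basting brush, on its axis 155 mm from each end: the place to grasp. 310 mm long, 0.09 kg; pale wooden handle 16 mm round, 220 mm long; steel collar; red head 30 x 13 x 68 mm. z runs from handle to head, y across the head. At the start it leans about 30 degrees above level, head down in the cup, handle pointing away from the robot; this point is 51 mm outside the mouth.
- brush_butt (a point): End of the brush's wooden handle, on its axis, 155 mm from brush_mid along minus z. At the start this is the upper, outer end. The head sits loosely in the cup; the brush pulls out along its own length and is clear after about 105 mm.
- cup: The brush's cup: fixed, sloping steel tube, 46 mm inside, 52 mm outside. Origin: centre of its inner floor, 30 mm above the counter. z runs out along the tube to the mouth, 100 mm from the origin, rising 45 degrees above level, away from the robot (within 15 degrees of straight ahead). A handle left in it rests on the lower rim, about 28 degrees above level. An equal cup holds the spatula.
- spatula_mid (a point): Bystander: middle of the spatula, 310 mm long, black handle 16 mm round, orange blade 60 mm wide, standing blade up in the other sloping cup, 0.26 m or more to the side of the brush's cup; its top is 0.19 m above the counter. Two white ramekins (84 mm wide, 45 mm high) and a steel bowl (160 mm wide, 60 mm high) stand near.
There are look-alikes about, which are no part of the job. Leave any green look-alike of the part that bears cup alone.

How it is judged:
By the outcome, as a careful person would: the job done as asked, in the order asked, and still so for the second after the job is handed in, with the robot touching nothing.
It also fails if it takes over 45 s, if anything falls off the work surface, if the arm or the gripper's body presses on something with over 40 N, if the wrist force passes 120 N, or if a joint passes its speed limit or range.

## Working session

There is one attempt and no reset: what is moved stays moved. The work goes in short steps, Python scripts to look and compute and a shell command to move; the robot and the scene stay as the last step left them, time stands still between calls to the robot, and variables do not carry over. Pictures are saved under pics/ and viewed, at most 10 in all, crops included, and the job is handed in when it is done.

```bash
mkdir -p pics
python3 - <<'E'
from rig import r,capture,get_calibration
import cv2,numpy as np
print(r.state(), r.pinch_z)
for n in("side","top"):
    im=capture(n); cv2.imwrite(f"pics/{n}0.png",im[:,:,::-1]); print(n,get_calibration(n))
print(get_calibration("wrist"))
a=cv2.imread("pics/side0.png");b=cv2.imread("pics/top0.png")
E
```

```text
{'clock': 0.0, 'joint_positions': array([ 1.08696420e+00,  5.33818950e-02,  1.61429645e+00, -4.15185946e-05,
        1.47601872e+00, -1.18987590e-01]), 'joint_vel': array([-0.00226434, -0.00194108,  0.00032843, -0.00037857, -0.00017907,
        0.00123702]), 'tau': array([-3.61760496e-03, -3.93681121e+01, -3.70176959e+01, -4.32929937e-04,
        7.23779565e-03,  1.48106415e-05]), 'tool_pos': array([0.22271022, 0.58329836, 0.23004605]), 'orientation': array([ 1.81410125e-01,  9.83406965e-01, -1.01090469e-03, -2.92632172e-04]), 'contact_force': array([-0.03297671,  0.03841775, -0.58012023]), 'moment': array([ 0.00571935,  0.01464281, -0.05000871]), 'grip_force': 0.0, 'finger_gap': 1.005905424273462} 0.0187
side {'K': array([[406.67249062,   0.        , 254.40691734],
       [  0.        , 406.67249062, 196.21074531],
       [  0.        ,   0.        ,   1.        ]]), 'k1': 0.036665563854965076, 'xyz': array([ 0.2078738 , -1.16345802,  0.80113332]), 'rotation': array([ 0.8640807 , -0.11251417,  0.07138675, -0.48539575])}
top {'K': array([[403.03782164,   0.        , 255.95282164],
       [  0.        , 403.03782164, 188.07948061],
       [  0.        ,   0.        ,   1.        ]]), 'k1': -0.05718366239874385, 'xyz': array([ 0.37877608, -0.13784653,  1.36049645]), 'rotation': array([-0.70421424,  0.70878301, -0.01904089,  0.0366932 ])}
{'K': array([[301.78587447,   0.        , 251.90258199],
       [  0.        , 301.78587447, 192.77039273],
       [  0.        ,   0.        ,   1.        ]]), 'k1': -0.040788058828423256, 'mount': array([[ 1.03932899e-03, -9.50267113e-01, -3.11434317e-01,
         8.13098929e-02],
       [ 9.99999459e-01,  9.75863103e-04,  3.59619389e-04,
        -1.52705797e-05],
       [-3.78172198e-05, -3.11434522e-01,  9.50267613e-01,
        -1.43209494e-01],
       [ 0.00000000e+00,  0.00000000e+00,  0.00000000e+00,
         1.00000000e+00]])}
```

View pics/side0.png

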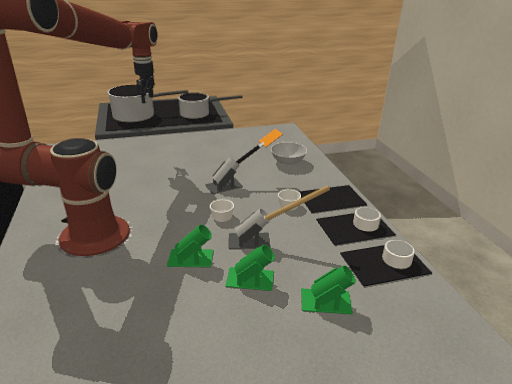

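View pics/top0.png

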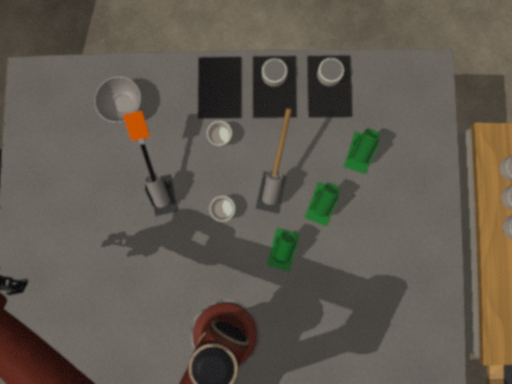

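Side view: the brush (handle up, butt ≈(328,189)) is in the steel cup ≈(253,222). In the top view its butt is ≈(288,110) and the cup ≈(271,190). 

Things it could be confused with:
- **Spatula cup:** side (224,172), top (160,192).
- **Green cups:** side (190,246), (250,268), (328,290); top (283,248), (322,203), (362,150).

I choose the steel cup with the wooden handle sticking out of it.

```bash
cat > h.py <<'E'
import numpy as np,cv2
from scipy.spatial.transform import Rotation as R
from rig import r,capture,get_calibration
def cam(n,st=None):
    c=get_calibration(n)
    if n=="wrist":
        q=R.from_quat(st["orientation"]).as_matrix();M=c["mount"]
        return c["K"],c["k1"],st["tool_pos"]+q@M[:3,3],q@M[:3,:3]
    return c["K"],c["k1"],c["xyz"],R.from_quat(c["rotation"]).as_matrix()
def ray(C,p):
    K,k,o,Q=C;d=np.linalg.inv(K)@[p[0],p[1],1.];s=d[:2].copy()
    for _ in range(20): s=d[:2]/(1+k*(s@s))
    v=Q@[s[0],s[1],1.];return o,v/np.linalg.norm(v)
def proj(C,X):
    K,k,o,Q=C;c=Q.T@(np.asarray(X)-o);s=c[:2]/c[2];s=s*(1+k*(s@s));return (K@[s[0],s[1],1.])[:2]
def tri(Ca,pa,Cb,pb):
    oa,a=ray(Ca,pa);ob,b=ray(Cb,pb);t=np.linalg.lstsq(np.c_[a,-b],ob-oa,rcond=None)[0]
    A=oa+a*t[0];B=ob+b*t[1];return (A+B)/2,np.linalg.norm(A-B)
E
python3 - <<'E'
from h import *
import cv2
S=cv2.imread("pics/side0.png");T=cv2.imread("pics/top0.png")
roi={"side":(225,180,345,255),"top":(245,100,305,220)}
ends={}
for n,I in(("side",S),("top",T)):
    x0,y0,x1,y1=roi[n];h=cv2.cvtColor(I,cv2.COLOR_BGR2HSV)
    m=np.zeros(I.shape[:2],np.uint8);m[y0:y1,x0:x1]=cv2.inRange(h,(8,90,70),(28,255,255))[y0:y1,x0:x1]
    k,l,s,c=cv2.connectedComponentsWithStats(m);i=1+s[1:,4].argmax()
    P=np.argwhere(l==i)[:,::-1].astype(np.float32)
    vx,vy,px,py=cv2.fitLine(P,cv2.DIST_HUBER,0,.01,.01).ravel();t=(P-[px,py])@[vx,vy]
    e=[np.array([px,py])+q*np.array([vx,vy]) for q in(t.min(),t.max())]
    e.sort(key=lambda p:p[1]); ends[n]=e;print(n,s[i],e)
Cs,Ct=cam("side"),cam("top")
b,g=tri(Cs,ends["side"][0],Ct,ends["top"][0]);print("butt",b,g)
def pl(C,e):return np.cross(ray(C,e[0])[1],ray(C,e[1])[1])
d=np.cross(pl(Cs,ends["side"]),pl(Ct,ends["top"]));d/=np.linalg.norm(d);d*=-np.sign(d[0])
print("z axis(handle->head)",d,"elev",np.degrees(np.arcsin(-d[2])),"az",np.degrees(np.arctan2(-d[1],-d[0])))
mid=b+.155*d;print("mid",mid,"mouthpt",b+.206*d,"head end",b+.31*d)
for n,C in(("side",Cs),("top",Ct)):
    print(n,[proj(C,b+q*d).round(1) for q in(0,.155,.206)])
A=cv2.resize(S[180:260,220:345],None,fx=3.2,fy=4,interpolation=cv2.INTER_CUBIC);A=cv2.resize(S[175:260,220:345],(500,340));B=cv2.resize(T[100:220,245:305],(290,580))
o=np.zeros((580,790,3),np.uint8);o[:340,:500]=A;o[:,500:]=B;cv2.imwrite("pics/crop1.png",o)
E
```

```text
side [265 186  65  34 377] [array([328.40216, 186.80313], dtype=float32), array([265.58835, 218.1779 ], dtype=float32)]
top [273 108  18  67 339] [array([288.46204, 107.88469], dtype=float32), array([274.23422, 174.26454], dtype=float32)]
butt [ 0.70737715 -0.20620946  0.19707601] 0.000837388727065655
z axis(handle->head) [-0.83768182  0.18891232 -0.5124464 ] elev 30.82692095272837 az -12.708629049096364
mid [ 0.57753647 -0.17692805  0.11764682] mouthpt [ 0.53481469 -0.16729352  0.09151205] head end [ 0.44769579 -0.14764664  0.03821762]
side [array([328.3, 186.8]), array([282.6, 209.7]), array([268.1, 216.9])]
top [array([288.5, 107.7]), array([278.2, 155.7]), array([275.1, 170.4])]
```

View pics/crop1.png

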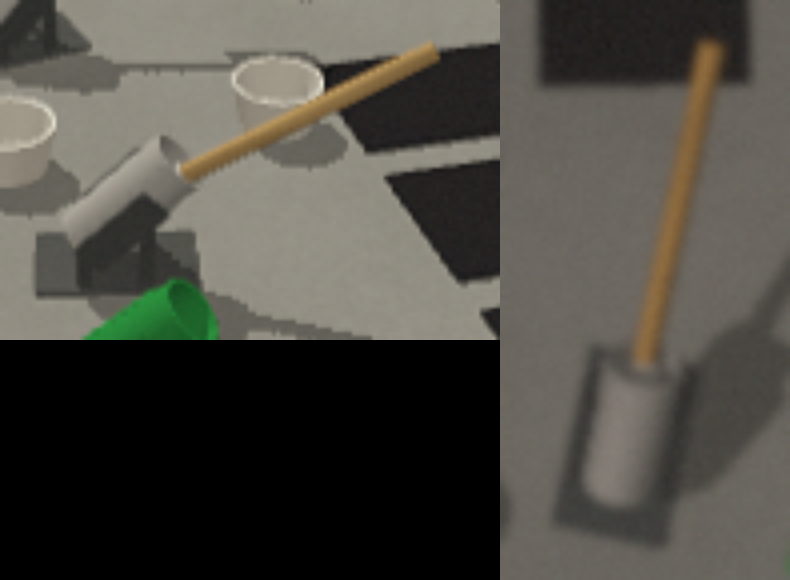

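The crop confirms it: wooden handle in the grey cup, with the cup mouth at about side (264,214) and top (274,176). The measured slope of 30.8° and heights match the description. Next I measure the cup and plan the approach.

```bash
cat >> h.py <<'E'
D=np.array([-.8377,.1889,-.5124]);D/=np.linalg.norm(D);MID=np.array([.5775,-.1769,.1176])
def frame(x):
    x=x/np.linalg.norm(x);z=np.array([0,0,-1.])-x*(-x[2]);z/=np.linalg.norm(z);return np.c_[x,np.cross(z,x),z]
def plan(Rt,p):
    s=r.state();Q=R.from_quat(s["orientation"]).as_matrix()
    rv=R.from_matrix(Q.T@Rt).as_rotvec()
    print("t%.2f shift(100mm, now axes)"%s["clock"],(Q.T@(p-s["tool_pos"])*10).round(3),"in target axes",(Rt.T@(p-s["tool_pos"])*10).round(3),"turn(120deg)",(rv/np.radians(120)).round(4),"pos",s["tool_pos"].round(4),"gap",round(s["finger_gap"],3),"grip",round(s["grip_force"],1),"F",s["contact_force"].round(1),"j",s["joint_positions"].round(2))
E
python3 - <<'E'
from h import *
Cs,Ct=cam("side"),cam("top")
m,g=tri(Cs,(263.7,214.3),Ct,(274.4,175.6));print("mouth",m,g)
f=lambda p,z:(lambda o,v:o+v*(z-o[2])/v[2])(*ray(Ct,p))
P=lambda x,y:(245+(x-500)/4.833,100+y/4.833)
a,b,c,d=[f(P(*q),.003) for q in((595,345),(553,520),(695,365),(665,545))]
for u,v in((a,b),(c,d)): w=u-v;print("plate az",np.degrees(np.arctan2(w[1],w[0])))
print("plate centre",(a+b+c+d)/4)
Rt=frame(D);print(Rt);g=MID+.0187*Rt[:,2]
plan(Rt,g-.12*Rt[:,2]);plan(Rt,g)
E
python3 -m jog '[{"dz":-0.4,"fingers":1},{"dz":-0.3},{"dz":-0.3}]' 40
```

```text
mouth [ 0.51896202 -0.1652023   0.10213987] 0.0036787915373002315
plate az -13.825163951176505
plate az -10.032355355427487
plate centre [ 0.47333646 -0.15588889  0.003     ]
[[-0.83770911  0.21997492  0.49985447]
 [ 0.18890205  0.97550553 -0.11271638]
 [-0.51240557  0.         -0.85874358]]
t0.10 shift(100mm, now axes) [-5.513 -5.91   0.265] in target axes [-3.831 -6.636  2.584] turn(120deg) [-0.0192 -0.2566 -0.0664] pos [0.2227 0.5834 0.2302] gap 1.001 grip 0.0 F [-0.1 -0.2  0.5] j [ 1.09  0.05  1.61  0.    1.48 -0.12]
t0.10 shift(100mm, now axes) [-6.122 -5.821  1.296] in target axes [-3.831 -6.636  3.784] turn(120deg) [-0.0192 -0.2566 -0.0664] pos [0.2227 0.5834 0.2302] gap 1.001 grip 0.0 F [-0.1 -0.2  0.5] j [ 1.09  0.05  1.61  0.    1.48 -0.12]$[0]: bad value
```

```bash
python3 -m jog '[{"fingers":1,"dx":0,"dy":0,"dz":-0.4,"ax":0,"ay":0,"az":0},{"fingers":1,"dx":0,"dy":0,"dz":-0.3,"ax":0,"ay":0,"az":0}]' 40; python3 -m jog '[{"fingers":1.0,"dz":-0.1}]'; python3 -m jog '[{"dz":-0.1,"fingers":1}]'
```

```text
clock: 0.27
tool_pos: [0.2223, 0.5826, 0.2994]
orientation: [0.181, 0.983, -0.003, -0.001]
contact_force: [0.7, 1.0, 1.0]
finger_gap: 1.004
grip_force: 0.0$[0]: bad value
$[0]: bad value
```

```bash
python3 -m jog '[{"fingers":1,"dx":-0.25,"dy":-0.27,"dz":0,"ax":0,"ay":0,"az":0},{"fingers":1,"dx":-0.25,"dy":-0.27,"dz":0,"ax":0,"ay":0,"az":0},{"fingers":1,"dx":-0.25,"dy":-0.27,"dz":0,"ax":0,"ay":0,"az":0},{"fingers":1,"dx":-0.25,"dy":-0.27,"dz":0,"ax":0,"ay":0,"az":0},{"fingers":1,"dx":-0.25,"dy":-0.27,"dz":0,"ax":0,"ay":0,"az":0}]'
python3 -m jog '[{"fingers":1,"dx":-0.25,"dy":-0.27,"dz":0,"ax":0,"ay":0,"az":0},{"fingers":1,"dx":-0.25,"dy":-0.27,"dz":0,"ax":0,"ay":0,"az":0},{"fingers":1,"dx":-0.25,"dy":-0.27,"dz":0,"ax":0,"ay":0,"az":0},{"fingers":1,"dx":-0.25,"dy":-0.27,"dz":0,"ax":0,"ay":0,"az":0},{"fingers":1,"dx":-0.25,"dy":-0.27,"dz":0,"ax":0,"ay":0,"az":0}]'
python3 -m jog '[{"fingers":1,"dx":-0.25,"dy":-0.27,"dz":0,"ax":0,"ay":0,"az":0},{"fingers":1,"dx":-0.25,"dy":-0.27,"dz":0,"ax":0,"ay":0,"az":0},{"fingers":1,"dx":-0.25,"dy":-0.27,"dz":0,"ax":0,"ay":0,"az":0},{"fingers":1,"dx":-0.25,"dy":-0.27,"dz":0,"ax":0,"ay":0,"az":0},{"fingers":1,"dx":-0.25,"dy":-0.27,"dz":0,"ax":0,"ay":0,"az":0}]'
python3 -m jog '[{"fingers":1,"dx":-0.25,"dy":-0.27,"dz":0,"ax":0,"ay":0,"az":0},{"fingers":1,"dx":-0.25,"dy":-0.27,"dz":0,"ax":0,"ay":0,"az":0},{"fingers":1,"dx":-0.25,"dy":-0.27,"dz":0,"ax":0,"ay":0,"az":0},{"fingers":1,"dx":-0.25,"dy":-0.27,"dz":0,"ax":0,"ay":0,"az":0},{"fingers":1,"dx":-0.2,"dy":-0.25,"dz":0,"ax":0,"ay":0,"az":0}]'
python3 -m jog '[{"fingers":1,"dx":0,"dy":0,"dz":0,"ax":0,"ay":-0.05,"az":-0.013},{"fingers":1,"dx":0,"dy":0,"dz":0,"ax":0,"ay":-0.05,"az":-0.013},{"fingers":1,"dx":0,"dy":0,"dz":0,"ax":-0.01,"ay":-0.05,"az":-0.013},{"fingers":1,"dx":0,"dy":0,"dz":0,"ax":-0.01,"ay":-0.05,"az":-0.013},{"fingers":1,"dx":0,"dy":0,"dz":0,"ax":0,"ay":-0.05,"az":-0.013}]'
python3 - <<'E'
from h import *
Rt=frame(D);g=MID+.0187*Rt[:,2]
plan(Rt,g-.12*Rt[:,2])
E
```

```text
clock: 0.68
tool_pos: [0.2916, 0.4114, 0.3007]
orientation: [0.181, 0.983, -0.0, -0.0]
contact_force: [1.1, -0.7, 0.7]
finger_gap: 0.999
grip_force: 0.0
clock: 1.1
tool_pos: [0.3602, 0.2407, 0.3009]
orientation: [0.181, 0.983, -0.0, -0.0]
contact_force: [1.2, -0.8, -0.1]
finger_gap: 1.0
grip_force: 0.0
clock: 1.52
tool_pos: [0.4289, 0.0699, 0.301]
orientation: [0.181, 0.983, 0.0, 0.0]
contact_force: [0.5, -0.5, -0.8]
finger_gap: 1.0
grip_force: 0.0
clock: 1.93
tool_pos: [0.4937, -0.0975, 0.3007]
orientation: [0.182, 0.983, 0.0, -0.0]
contact_force: [-0.7, 0.4, 0.7]
finger_gap: 1.004
grip_force: 0.0
clock: 2.35
tool_pos: [0.4935, -0.0957, 0.3013]
orientation: [0.107, 0.959, -0.027, 0.26]
contact_force: [-0.3, -0.6, 1.0]
finger_gap: 0.998
grip_force: 0.0
t2.35 shift(100mm, now axes) [ 0.073 -0.612  1.074] in target axes [ 0.084 -0.607  1.076] turn(120deg) [ 0.002  -0.0043 -0.0009] pos [ 0.4935 -0.0957  0.3013] gap 0.998 grip 0.0 F [-0.3 -0.6  1. ] j [-0.39 -0.66  2.13  0.1   1.16 -1.75]
```

```bash
python3 -m jog '[{"fingers":1,"dx":0.04,"dy":-0.3,"dz":0.2,"ax":0,"ay":-0.004,"az":0},{"fingers":1,"dx":0.04,"dy":-0.3,"dz":0.25,"ax":0,"ay":0,"az":0},{"fingers":1,"dx":0,"dy":0,"dz":0.3,"ax":0,"ay":0,"az":0},{"fingers":1,"dx":0,"dy":0,"dz":0.3,"ax":0,"ay":0,"az":0},{"fingers":1,"dx":0,"dy":0,"dz":0,"ax":0,"ay":0,"az":0}]'
python3 - <<'E'
from h import *
Rt=frame(D);g=MID+.0187*Rt[:,2]
plan(Rt,g)
s=r.state();I=capture("wrist");C=cam("wrist",s)
for q in(-.155,-.08,0,.05):print(q,proj(C,MID+q*D).round(1))
cv2.imwrite("pics/w1.png",I[:,:,::-1])
E
```

```text
clock: 2.77
tool_pos: [0.523, -0.1629, 0.1982]
orientation: [0.109, 0.96, -0.025, 0.256]
contact_force: [-0.2, 0.6, -1.5]
finger_gap: 1.002
grip_force: 0.0
t2.77 shift(100mm, now axes) [-0.091 -0.024  1.165] in target axes [-0.07  -0.017  1.167] turn(120deg) [ 0.0032 -0.0084 -0.0026] pos [ 0.523  -0.1629  0.1982] gap 1.002 grip 0.0 F [-0.2  0.6 -1.5] j [-0.52 -0.46  2.17  0.19  0.94 -1.93]
-0.155 [249.9 348.3]
-0.08 [249.4 285.1]
0 [248.7 204.3]
0.05 [248.3 145.7]
```

View pics/w1.png

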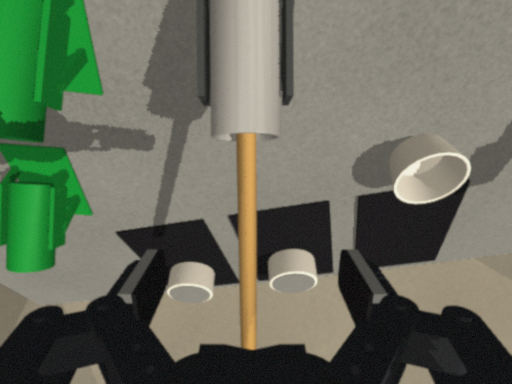

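The wrist view shows the wooden handle centred at column ≈248 between the open fingers, with the cup mouth at (245,135). This agrees with the projection, so I descend and grasp.

```bash
python3 -m jog '[{"fingers":1,"dx":-0.07,"dy":-0.02,"dz":0.25,"ax":0.003,"ay":-0.008,"az":-0.002},{"fingers":1,"dx":0,"dy":0,"dz":0.25,"ax":0,"ay":0,"az":0},{"fingers":1,"dx":0,"dy":0,"dz":0.25,"ax":0,"ay":0,"az":0},{"fingers":1,"dx":0,"dy":0,"dz":0.2,"ax":0,"ay":0,"az":0},{"fingers":1,"dx":0,"dy":0,"dz":0.2,"ax":0,"ay":0,"az":0}]'
python3 -m jog '[{"fingers":0,"dx":0,"dy":0,"dz":0,"ax":0,"ay":0,"az":0}]' 40
python3 - <<'E'
from h import *
Rt=frame(D);g=MID+.0187*Rt[:,2]
plan(Rt,g)
E
```

```text
clock: 3.23
tool_pos: [0.5904, -0.1801, 0.1131]
orientation: [0.105, 0.956, -0.032, 0.271]
contact_force: [-0.1, -1.0, 0.3]
finger_gap: 0.999
grip_force: 0.0
clock: 3.32
tool_pos: [0.5887, -0.1792, 0.1095]
orientation: [0.106, 0.957, -0.03, 0.268]
contact_force: [-0.4, -0.1, -0.6]
finger_gap: 0.885
grip_force: 0.0
t3.32 shift(100mm, now axes) [ 0.057 -0.002  0.058] in target axes [ 0.057 -0.002  0.059] turn(120deg) [-0.0003  0.0035  0.001 ] pos [ 0.5887 -0.1792  0.1095] gap 0.885 grip 0.0 F [-0.4 -0.1 -0.6] j [-0.48 -0.16  2.1   0.21  0.68 -1.95]
```

```bash
python3 -m jog '[{"fingers":0,"dx":0.05,"dy":0,"dz":0.06,"ax":0,"ay":0.003,"az":0},{"fingers":-1,"dx":0,"dy":0,"dz":0,"ax":0,"ay":0,"az":0},{"fingers":-1,"dx":0,"dy":0,"dz":0,"ax":0,"ay":0,"az":0},{"fingers":-1,"dx":0,"dy":0,"dz":0,"ax":0,"ay":0,"az":0},{"fingers":-1,"dx":0,"dy":0,"dz":0,"ax":0,"ay":0,"az":0}]' 60
python3 -m jog '[{"fingers":-1,"dx":0,"dy":0,"dz":0,"ax":0,"ay":0,"az":0},{"fingers":-1,"dx":0,"dy":0,"dz":0,"ax":0,"ay":0,"az":0},{"fingers":-1,"dx":0,"dy":0,"dz":0,"ax":0,"ay":0,"az":0}]'
python3 - <<'E'
from h import *
Rt=frame(D);g=MID+.0187*Rt[:,2]
plan(Rt,g)
E
```

```text
clock: 3.73
tool_pos: [0.5885, -0.1802, 0.1057]
orientation: [0.106, 0.957, -0.031, 0.268]
contact_force: [-0.1, -0.4, 0.2]
finger_gap: 0.168
grip_force: 58.6
clock: 3.98
tool_pos: [0.5887, -0.1803, 0.1053]
orientation: [0.106, 0.957, -0.031, 0.267]
contact_force: [-2.0, 0.2, 3.9]
finger_gap: 0.163
grip_force: 58.5
t3.98 shift(100mm, now axes) [0.037 0.008 0.021] in target axes [0.037 0.008 0.022] turn(120deg) [-0.0013  0.0035  0.0008] pos [ 0.5887 -0.1803  0.1053] gap 0.163 grip 58.5 F [-2.   0.2  3.9] j [-0.48 -0.15  2.11  0.21  0.67 -1.96]
```

```bash
python3 -m jog '[{"fingers":-1,"dx":-0.1,"dy":0,"dz":0,"ax":0,"ay":0,"az":0},{"fingers":-1,"dx":-0.2,"dy":0,"dz":0,"ax":0,"ay":0,"az":0},{"fingers":-1,"dx":-0.2,"dy":0,"dz":0,"ax":0,"ay":0,"az":0},{"fingers":-1,"dx":-0.2,"dy":0,"dz":0,"ax":0,"ay":0,"az":0},{"fingers":-1,"dx":-0.2,"dy":0,"dz":0,"ax":0,"ay":0,"az":0}]'
python3 -m jog '[{"fingers":-1,"dx":-0.2,"dy":0,"dz":0,"ax":0,"ay":0,"az":0},{"fingers":-1,"dx":-0.2,"dy":0,"dz":0,"ax":0,"ay":0,"az":0},{"fingers":-1,"dx":-0.1,"dy":0,"dz":0,"ax":0,"ay":0,"az":0},{"fingers":-1,"dx":0,"dy":0,"dz":0,"ax":0,"ay":0,"az":0}]'
python3 - <<'E'
from h import *
Rt=frame(D);g=MID+.0187*Rt[:,2]
plan(Rt,g-.13*D)
a=capture("side")[130:330,170:420,::-1];b=capture("top")[60:260,200:400,::-1]
cv2.imwrite("pics/p2.png",cv2.resize(np.hstack([a,b]),(792,352)))
E
```

```text
clock: 4.4
tool_pos: [0.662, -0.1963, 0.1479]
orientation: [0.107, 0.958, -0.03, 0.264]
contact_force: [-1.0, 0.9, 0.1]
finger_gap: 0.167
grip_force: 64.5
clock: 4.73
tool_pos: [0.7067, -0.2066, 0.1778]
orientation: [0.106, 0.957, -0.031, 0.268]
contact_force: [0.6, -1.0, -1.0]
finger_gap: 0.166
grip_force: 64.5
t4.73 shift(100mm, now axes) [0.147 0.006 0.024] in target axes [0.147 0.005 0.025] turn(120deg) [-0.0011  0.0035  0.0009] pos [ 0.7067 -0.2066  0.1778] gap 0.166 grip 64.5 F [ 0.6 -1.  -1. ] j [-0.42  0.05  1.78  0.15  0.78 -1.85]
```

View pics/p2.png

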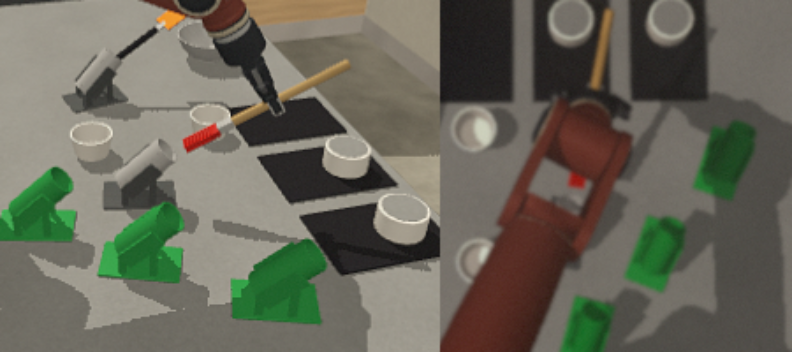

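The brush is out: the red head hangs free at side crop (200,138), the cup is empty and the spatula is undisturbed. Next I raise it and turn it 180° about the tool axis.

```bash
python3 -m jog '[{"fingers":-1,"dx":-0.2,"dy":0,"dz":-0.15,"ax":0,"ay":0,"az":0},{"fingers":-1,"dx":-0.1,"dy":0,"dz":-0.25,"ax":0,"ay":0,"az":0},{"fingers":-1,"dx":0,"dy":0,"dz":-0.3,"ax":0,"ay":0,"az":0},{"fingers":-1,"dx":0,"dy":0,"dz":-0.3,"ax":0,"ay":0,"az":0.03},{"fingers":-1,"dx":0,"dy":0,"dz":0,"ax":0,"ay":0,"az":0.055}]'
python3 -m jog '[{"fingers":-1,"dx":0,"dy":0,"dz":0,"ax":0,"ay":0,"az":0.055},{"fingers":-1,"dx":0,"dy":0,"dz":0,"ax":0,"ay":0,"az":0.055},{"fingers":-1,"dx":0,"dy":0,"dz":0,"ax":0,"ay":0,"az":0.055},{"fingers":-1,"dx":0,"dy":0,"dz":0,"ax":0,"ay":0,"az":0.055},{"fingers":-1,"dx":0,"dy":0,"dz":0,"ax":0,"ay":0,"az":0.055}]'
python3 -m jog '[{"fingers":-1,"dx":0,"dy":0,"dz":0,"ax":0,"ay":0,"az":0.055},{"fingers":-1,"dx":0,"dy":0,"dz":0,"ax":0,"ay":0,"az":0.055},{"fingers":-1,"dx":0,"dy":0,"dz":0,"ax":0,"ay":0,"az":0.055},{"fingers":-1,"dx":0,"dy":0,"dz":0,"ax":0,"ay":0,"az":0.055},{"fingers":-1,"dx":0,"dy":0,"dz":0,"ax":0,"ay":0,"az":0.055}]'
python3 -m jog '[{"fingers":-1,"dx":0,"dy":0,"dz":0,"ax":0,"ay":0,"az":0.055},{"fingers":-1,"dx":0,"dy":0,"dz":0,"ax":0,"ay":0,"az":0.055},{"fingers":-1,"dx":0,"dy":0,"dz":0,"ax":0,"ay":0,"az":0.055},{"fingers":-1,"dx":0,"dy":0,"dz":0,"ax":0,"ay":0,"az":0.055},{"fingers":-1,"dx":0,"dy":0,"dz":0,"ax":0,"ay":0,"az":0.055}]'
python3 -m jog '[{"fingers":-1,"dx":0,"dy":0,"dz":0,"ax":0,"ay":0,"az":0.055},{"fingers":-1,"dx":0,"dy":0,"dz":0,"ax":0,"ay":0,"az":0.055},{"fingers":-1,"dx":0,"dy":0,"dz":0,"ax":0,"ay":0,"az":0.055},{"fingers":-1,"dx":0,"dy":0,"dz":0,"ax":0,"ay":0,"az":0.055},{"fingers":-1,"dx":0,"dy":0,"dz":0,"ax":0,"ay":0,"az":0.055}]'
python3 -m jog '[{"fingers":-1,"dx":0,"dy":0,"dz":0,"ax":0,"ay":0,"az":0.055},{"fingers":-1,"dx":0,"dy":0,"dz":0,"ax":0,"ay":0,"az":0.055},{"fingers":-1,"dx":0,"dy":0,"dz":0,"ax":0,"ay":0,"az":0.055},{"fingers":-1,"dx":0,"dy":0,"dz":0,"ax":0,"ay":0,"az":0.055},{"fingers":-1,"dx":0,"dy":0,"dz":0,"ax":0,"ay":0,"az":0.055}]'
python3 -m jog '[{"fingers":-1,"dx":0,"dy":0,"dz":0,"ax":0,"ay":0,"az":0.04},{"fingers":-1,"dx":0,"dy":0,"dz":0,"ax":0,"ay":0,"az":0}]'
python3 - <<'E'
from h import *
plan(frame(-D),MID)
s=r.state();C=cam("wrist",s);I=capture("wrist")
print(proj(C,[.519,-.1652,.1007]),s["tool_pos"].tolist(),s["orientation"].tolist())
cv2.imwrite("pics/w3.png",I[:,:,::-1])
E
```

```text
clock: 5.25
tool_pos: [0.6795, -0.2002, 0.2841]
orientation: [0.192, 0.943, -0.008, 0.272]
contact_force: [0.9, -1.2, -0.1]
finger_gap: 0.159
grip_force: 64.6
clock: 5.67
tool_pos: [0.6781, -0.1995, 0.2751]
orientation: [0.454, 0.85, 0.07, 0.257]
contact_force: [-0.1, 0.4, -0.2]
finger_gap: 0.166
grip_force: 64.6
clock: 6.08
tool_pos: [0.6781, -0.1995, 0.2751]
orientation: [0.677, 0.686, 0.14, 0.227]
contact_force: [-0.7, -0.3, -1.0]
finger_gap: 0.168
grip_force: 64.6
clock: 6.5
tool_pos: [0.6781, -0.1995, 0.275]
orientation: [0.844, 0.466, 0.199, 0.178]
contact_force: [0.4, -0.3, -1.2]
finger_gap: 0.167
grip_force: 64.6
clock: 6.92
tool_pos: [0.6781, -0.1995, 0.275]
orientation: [0.941, 0.207, 0.241, 0.114]
contact_force: [0.1, 0.4, -0.8]
finger_gap: 0.164
grip_force: 64.6
clock: 7.33
tool_pos: [0.6781, -0.1995, 0.275]
orientation: [0.961, -0.069, 0.263, 0.041]
contact_force: [0.1, -0.5, -1.7]
finger_gap: 0.162
grip_force: 64.6
clock: 7.5
tool_pos: [0.6782, -0.1996, 0.2752]
orientation: [0.958, -0.107, 0.265, 0.03]
contact_force: [-0.5, 0.5, -1.3]
finger_gap: 0.164
grip_force: 64.6
t7.50 shift(100mm, now axes) [-1.695e+00 -1.000e-03  8.210e-01] in target axes [-1.694e+00  1.000e-03  8.240e-01] turn(120deg) [ 0.0008 -0.0008 -0.    ] pos [ 0.6782 -0.1996  0.2752] gap 0.164 grip 64.6 F [-0.5  0.5 -1.3] j [-0.43 -0.1   1.75  0.13  0.96  1.31]
[253.34206852 419.83049003] [0.6781982096841629, -0.19955242808118437, 0.2751633989268177] [0.9578644955111332, -0.10690651721042775, 0.2648586864415764, 0.030273437756250843]
```

View pics/w3.png

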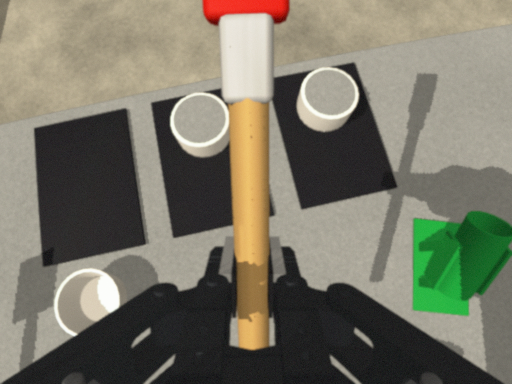

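The flip worked: the collar and red head now point away from the robot at (247,10), the handle points toward the cup, and the brush is centred in the pads. Now I compute the pre-insertion pose.

```bash
cat >> h.py <<'E'
az=np.radians(-12.);
def dirv(e): e=np.radians(e);return np.array([np.cos(e)*np.cos(az),np.cos(e)*np.sin(az),np.sin(e)])
MOUTH=np.array([.5221,-.1659,.1009]);BT=np.array([-.1513,0,-.0166])
def goal(elev,s): # butt at s (m) beyond tube middle (floor -.05, mouth +.05)
    F=frame(dirv(elev));b=MOUTH-.05*dirv(45)+s*F[:,0];plan(F,b-F@BT)
E
python3 - <<'E'
from h import *
goal(38,.09);goal(38,-.045);goal(32,-.045)
s=r.state();Q=R.from_quat(s["orientation"]).as_matrix();print("butt now",s["tool_pos"]+Q@BT)
S=cv2.imread("pics/side0.png")
for C,n in((cam("side"),"s"),(cam("top"),"t")):print(n,proj(C,MOUTH).round(1),proj(C,MOUTH-.1*dirv(45)).round(1))
E
```

```text
t7.55 shift(100mm, now axes) [-0.339 -0.008  0.665] in target axes [-0.418 -0.005  0.618] turn(120deg) [ 0.004   0.0587 -0.0034] pos [ 0.6784 -0.1996  0.2755] gap 0.162 grip 64.5 F [ 0.8 -0.3 -0.6] j [-0.43 -0.1   1.75  0.13  0.96  1.31]
t7.55 shift(100mm, now axes) [-1.679e+00  1.000e-03  8.300e-01] in target axes [-1.768 -0.005  0.618] turn(120deg) [ 0.004   0.0587 -0.0034] pos [ 0.6784 -0.1996  0.2755] gap 0.162 grip 64.5 F [ 0.8 -0.3 -0.6] j [-0.43 -0.1   1.75  0.13  0.96  1.31]
t7.55 shift(100mm, now axes) [-1.688  0.     0.943] in target axes [-1.705 -0.005  0.912] turn(120deg) [ 0.0039  0.0087 -0.0036] pos [ 0.6784 -0.1996  0.2755] gap 0.162 grip 64.5 F [ 0.8 -0.3 -0.6] j [-0.43 -0.1   1.75  0.13  0.96  1.31]
butt now [ 0.54340103 -0.16960652  0.21189064]
s [264.1 214.7] [241.3 233.7]
t [274.7 174.1] [270.  197.4]
```

```bash
python3 -m jog '[{"fingers":-1,"dx":0,"dy":0,"dz":0,"ax":0.004,"ay":0.03,"az":-0.003},{"fingers":-1,"dx":0,"dy":0,"dz":0,"ax":0,"ay":0.029,"az":0},{"fingers":-1,"dx":-0.14,"dy":0,"dz":0.2,"ax":0,"ay":0,"az":0},{"fingers":-1,"dx":-0.14,"dy":0,"dz":0.2,"ax":0,"ay":0,"az":0},{"fingers":-1,"dx":-0.14,"dy":0,"dz":0.21,"ax":0,"ay":0,"az":0}]'
python3 -m jog '[{"fingers":-1,"dx":0,"dy":0,"dz":0,"ax":0,"ay":0,"az":0},{"fingers":-1,"dx":0,"dy":0,"dz":0,"ax":0,"ay":0,"az":0}]'
python3 - <<'E'
from h import *
goal(38,.09)
a=capture("side")[150:270,200:350,::-1];b=capture("top")[80:230,220:340,::-1]
o=np.zeros((500,800,3),np.uint8);o[:400]=np.hstack([cv2.resize(a,(480,384)),cv2.resize(b,(320,400))[:384]]) if 0 else 0
o[:384,:480]=cv2.resize(a,(480,384));o[:400,480:]=cv2.resize(b,(320,400));cv2.imwrite("pics/p4.png",o[:400])
E
```

```text
clock: 7.97
tool_pos: [0.6835, -0.2008, 0.2026]
orientation: [0.94, -0.099, 0.325, 0.035]
contact_force: [0.5, 0.5, -1.6]
finger_gap: 0.166
grip_force: 64.5
clock: 8.13
tool_pos: [0.6827, -0.2003, 0.2004]
orientation: [0.941, -0.1, 0.323, 0.034]
contact_force: [-0.1, -0.2, -0.4]
finger_gap: 0.168
grip_force: 64.5
t8.13 shift(100mm, now axes) [ 0.01  -0.002 -0.001] in target axes [ 0.01  -0.002 -0.001] turn(120deg) [-0.0002  0.0008 -0.0008] pos [ 0.6827 -0.2003  0.2004] gap 0.168 grip 64.5 F [-0.1 -0.2 -0.4] j [-0.45 -0.08  1.89  0.23  0.69  1.2 ]
```

View pics/p4.png

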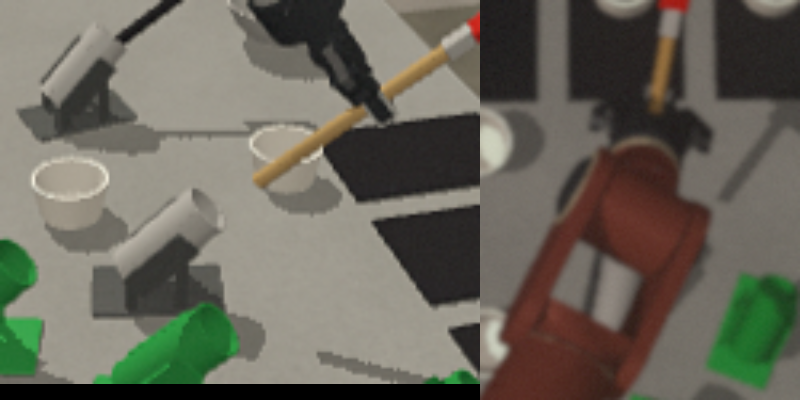

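The side view shows the butt at crop (260,182), lined up above the cup mouth at (207,212). Before inserting, I compare both with the model.

Run:
```python
from h import *
C=cam("side");s=r.state();Q=R.from_quat(s["orientation"]).as_matrix()
b=s["tool_pos"]+Q@BT;print("butt model",b,proj(C,b).round(1),"mid",proj(C,b+.155*Q[:,0]).round(1))
I=capture("side")[:,:,::-1];h=cv2.cvtColor(I,cv2.COLOR_BGR2HSV)
m=np.zeros(I.shape[:2],np.uint8);m[195:215,272:300]=cv2.inRange(h,(8,90,70),(28,255,255))[195:215,272:300]
P=np.argwhere(m)[:,::-1].astype(np.float32);v=cv2.fitLine(P,cv2.DIST_HUBER,0,.01,.01).ravel();t=(P-v[2:])@v[:2]
print("butt seen",v[2:]+v[:2]*(t.min() if v[0]>0 else t.max()),"slope",v[1]/v[0])
th=np.linspace(0,2*np.pi,60);c=dirv(45);n=np.array([-np.sin(az),np.cos(az),0]);u=np.cross(c,n)
o=cv2.resize(I[195:250,225:295],(770,605),interpolation=cv2.INTER_NEAREST)[:600]
for rr,col in((.023,(0,0,255)),(.026,(255,0,0))):
  for a in th:
    p=(proj(C,MOUTH+rr*(np.cos(a)*n+np.sin(a)*u))-[225,195]+.5)*11;cv2.circle(o,tuple(int(x) for x in p),2,col,-1)
cv2.imwrite("pics/p5.png",o)
```

```text
butt model [ 0.55879413 -0.17424392  0.12461482] [276.6 208.1] mid [318.9 180. ]
butt seen [280.08957 205.14758] slope -0.6068039
```

View pics/p5.png

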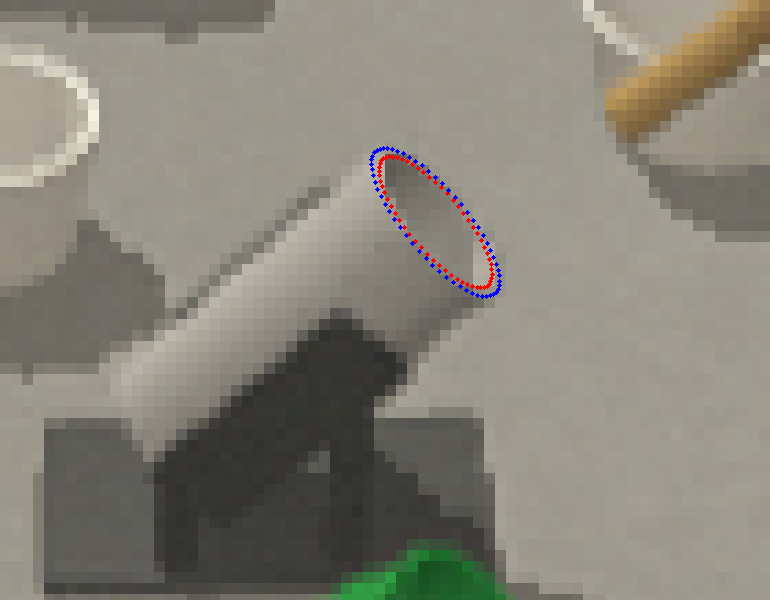

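The cup model fits the rim. The seen butt is 4.5 px up the axis from the model, so the brush slid about 14 mm in the grip during the pull. I correct for that and insert.

```bash
sed -i 's/BT=np.array(\[-.1513/BT=np.array([-.1375/' h.py; python3 -c "
from h import *
goal(38,-.035)"
python3 -m jog '[{"fingers":-1,"dx":-0.2,"dy":0,"dz":0,"ax":0,"ay":0,"az":0},{"fingers":-1,"dx":-0.2,"dy":0,"dz":0,"ax":0,"ay":0,"az":0},{"fingers":-1,"dx":-0.2,"dy":0,"dz":0,"ax":0,"ay":0,"az":0},{"fingers":-1,"dx":0,"dy":0,"dz":0,"ax":0,"ay":0,"az":0}]'
python3 -m jog '[{"fingers":-1,"dx":-0.2,"dy":0,"dz":0,"ax":0,"ay":0,"az":0},{"fingers":-1,"dx":-0.2,"dy":0,"dz":0,"ax":0,"ay":0,"az":0},{"fingers":-1,"dx":0,"dy":0,"dz":0,"ax":0,"ay":0,"az":0}]'
python3 - <<'E'
from h import *
goal(38,-.035)
a=capture("side")[150:270,200:350,::-1];cv2.imwrite("pics/p6.png",cv2.resize(a,(750,600)))
E
```

```text
t8.28 shift(100mm, now axes) [-1.437 -0.007  0.02 ] in target axes [-1.437 -0.009  0.03 ] turn(120deg) [ 0.0007 -0.0034 -0.0006] pos [ 0.6853 -0.2015  0.2064] gap 0.168 grip 64.5 F [-0.8 -0.7 -0.6] j [-0.45 -0.08  1.89  0.23  0.69  1.2 ]
clock: 8.62
tool_pos: [0.6357, -0.19, 0.1643]
orientation: [0.94, -0.1, 0.324, 0.034]
contact_force: [-0.8, 0.4, -2.1]
finger_gap: 0.169
grip_force: 64.5
clock: 8.87
tool_pos: [0.6058, -0.1837, 0.1403]
orientation: [0.94, -0.1, 0.324, 0.034]
contact_force: [0.5, 0.3, -2.1]
finger_gap: 0.166
grip_force: 64.5
t8.87 shift(100mm, now axes) [-0.388  0.001  0.01 ] in target axes [-0.388  0.     0.01 ] turn(120deg) [-0.     -0.0003 -0.0012] pos [ 0.6058 -0.1837  0.1403] gap 0.166 grip 64.5 F [ 0.5  0.3 -2.1] j [-0.49 -0.2   2.12  0.3   0.6   1.1 ]
```

View pics/p6.png

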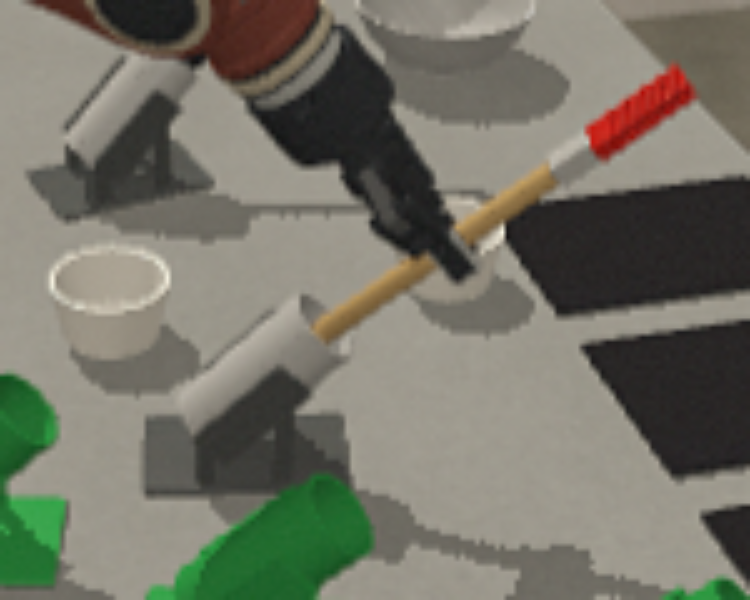

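The handle is inside the mouth at crop (320,330), with no contact force. I continue to the floor.

```bash
python3 -m jog '[{"fingers":-1,"dx":-0.13,"dy":0,"dz":0,"ax":0,"ay":0,"az":0},{"fingers":-1,"dx":-0.13,"dy":0,"dz":0,"ax":0,"ay":0,"az":0},{"fingers":-1,"dx":-0.13,"dy":0,"dz":0,"ax":0,"ay":0,"az":0},{"fingers":-1,"dx":0,"dy":0,"dz":0,"ax":0,"ay":0,"az":0}]'
python3 -m jog '[{"fingers":-1,"dx":-0.05,"dy":0,"dz":0,"ax":0,"ay":0,"az":0},{"fingers":-1,"dx":0,"dy":0,"dz":0,"ax":0,"ay":0,"az":0}]'
python3 -m jog '[{"fingers":-1,"dx":-0.05,"dy":0,"dz":0,"ax":0,"ay":0,"az":0},{"fingers":-1,"dx":0,"dy":0,"dz":0,"ax":0,"ay":0,"az":0}]'
python3 -c "
from h import *
goal(38,-.05)"
```

```text
clock: 9.25
tool_pos: [0.5776, -0.1779, 0.1179]
orientation: [0.94, -0.1, 0.325, 0.034]
contact_force: [-0.4, -0.5, -1.4]
finger_gap: 0.166
grip_force: 64.5
clock: 9.42
tool_pos: [0.5748, -0.1777, 0.1161]
orientation: [0.939, -0.1, 0.326, 0.035]
contact_force: [-0.6, 0.6, -1.0]
finger_gap: 0.167
grip_force: 64.5
clock: 9.58
tool_pos: [0.5701, -0.1763, 0.1117]
orientation: [0.94, -0.1, 0.326, 0.034]
contact_force: [0.3, 0.3, -1.1]
finger_gap: 0.164
grip_force: 64.5
t9.58 shift(100mm, now axes) [-0.075 -0.002  0.01 ] in target axes [-0.075 -0.002  0.01 ] turn(120deg) [ 0.0003 -0.0018 -0.0011] pos [ 0.5701 -0.1763  0.1117] gap 0.164 grip 64.5 F [ 0.3  0.3 -1.1] j [-0.51 -0.26  2.22  0.35  0.57  1.03]
```

```bash
for i in 1; do
python3 -m jog '[{"fingers":-1,"dx":-0.04,"dy":0,"dz":0,"ax":0,"ay":0,"az":0},{"fingers":-1,"dx":0,"dy":0,"dz":0,"ax":0,"ay":0,"az":0}]' | sed -n '2p;4p'
python3 -m jog '[{"fingers":-1,"dx":-0.03,"dy":0,"dz":0,"ax":0,"ay":0,"az":0},{"fingers":-1,"dx":0,"dy":0,"dz":0,"ax":0,"ay":0,"az":0}]'| sed -n '2p;4p'
python3 -m jog '[{"fingers":-1,"dx":-0.02,"dy":0,"dz":0,"ax":0,"ay":0,"az":0},{"fingers":-1,"dx":0,"dy":0,"dz":0,"ax":0,"ay":0,"az":0}]'| sed -n '2p;4p'
done
python3 -c "
from h import *
goal(38,-.05)"
```

```text
tool_pos: [0.5664, -0.1754, 0.1084]
contact_force: [0.0, -0.5, -0.8]
tool_pos: [0.5645, -0.1752, 0.1072]
contact_force: [1.1, -0.8, -1.2]
tool_pos: [0.564, -0.1754, 0.1075]
contact_force: [3.9, -0.3, 1.6]
t10.08 shift(100mm, now axes) [-0.    -0.006  0.014] in target axes [ 0.    -0.005  0.014] turn(120deg) [ 0.0007 -0.0033 -0.0013] pos [ 0.564  -0.1754  0.1075] gap 0.165 grip 64.5 F [ 3.9 -0.3  1.6] j [-0.52 -0.27  2.24  0.36  0.56  1.02]
```

Contact with the floor came exactly at the predicted depth. Now I lower the brush toward its resting slope and release.

```bash
python3 -c "
from h import *
goal(31,-.05)"
python3 -m jog '[{"fingers":-1,"dx":0.01,"dy":0,"dz":0.08,"ax":0,"ay":-0.014,"az":0},{"fingers":-1,"dx":0,"dy":0,"dz":0.08,"ax":0,"ay":-0.014,"az":0},{"fingers":-1,"dx":0,"dy":0,"dz":0,"ax":0,"ay":0,"az":0}]'
python3 -c "
from h import *
goal(31,-.05)"
```

```text
t10.08 shift(100mm, now axes) [-0.028 -0.006  0.12 ] in target axes [-0.012 -0.005  0.122] turn(120deg) [ 0.0006 -0.0617 -0.0014] pos [ 0.564  -0.1754  0.1075] gap 0.165 grip 64.5 F [ 3.9 -0.3  1.6] j [-0.52 -0.27  2.24  0.36  0.56  1.02]
clock: 10.33
tool_pos: [0.5742, -0.1775, 0.0943]
orientation: [0.949, -0.101, 0.298, 0.031]
contact_force: [-1.3, 0.6, 3.3]
finger_gap: 0.166
grip_force: 64.8
t10.33 shift(100mm, now axes) [-0.03  -0.005 -0.046] in target axes [-0.033 -0.005 -0.044] turn(120deg) [ 0.0003 -0.032  -0.0008] pos [ 0.5742 -0.1775  0.0943] gap 0.166 grip 64.8 F [-1.3  0.6  3.3] j [-0.5  -0.2   2.18  0.3   0.59  1.08]
```

```bash
python3 -m jog '[{"fingers":-1,"dx":0,"dy":0,"dz":-0.03,"ax":0,"ay":-0.03,"az":0},{"fingers":-1,"dx":-0.03,"dy":0,"dz":0,"ax":0,"ay":0,"az":0},{"fingers":-1,"dx":0,"dy":0,"dz":0,"ax":0,"ay":0,"az":0}]'
python3 -m jog '[{"fingers":-1,"dx":-0.03,"dy":0,"dz":0,"ax":0,"ay":0,"az":0},{"fingers":-1,"dx":0,"dy":0,"dz":0,"ax":0,"ay":0,"az":0}]'
python3 -c "
from h import *
goal(31,-.05)"
```

```text
clock: 10.58
tool_pos: [0.5695, -0.1763, 0.0952]
orientation: [0.957, -0.102, 0.269, 0.028]
contact_force: [3.8, -1.1, 1.8]
finger_gap: 0.162
grip_force: 64.4
clock: 10.75
tool_pos: [0.5688, -0.1767, 0.0961]
orientation: [0.956, -0.102, 0.272, 0.029]
contact_force: [7.1, -0.6, 3.6]
finger_gap: 0.166
grip_force: 64.4
t10.75 shift(100mm, now axes) [ 0.004 -0.008 -0.001] in target axes [ 0.004 -0.008 -0.001] turn(120deg) [ 0.001  -0.0066 -0.0015] pos [ 0.5688 -0.1767  0.0961] gap 0.166 grip 64.4 F [ 7.1 -0.6  3.6] j [-0.5  -0.2   2.16  0.24  0.65  1.13]
```

```bash
python3 -m jog '[{"fingers":-0.3,"dx":0,"dy":0,"dz":0,"ax":0,"ay":0,"az":0},{"fingers":0,"dx":0,"dy":0,"dz":0,"ax":0,"ay":0,"az":0},{"fingers":0.5,"dx":0,"dy":0,"dz":0,"ax":0,"ay":0,"az":0},{"fingers":1,"dx":0,"dy":0,"dz":0,"ax":0,"ay":0,"az":0},{"fingers":1,"dx":0,"dy":0,"dz":0,"ax":0,"ay":0,"az":0}]'
python3 -m jog '[{"fingers":1,"dx":0,"dy":0,"dz":0,"ax":0,"ay":0,"az":0},{"fingers":1,"dx":0,"dy":0,"dz":0,"ax":0,"ay":0,"az":0},{"fingers":1,"dx":0,"dy":0,"dz":-0.1,"ax":0,"ay":0,"az":0},{"fingers":1,"dx":0,"dy":0,"dz":-0.2,"ax":0,"ay":0,"az":0},{"fingers":1,"dx":0,"dy":0,"dz":-0.3,"ax":0,"ay":0,"az":0}]'
python3 -m jog '[{"fingers":1,"dx":0,"dy":0,"dz":-0.3,"ax":0,"ay":0,"az":0},{"fingers":1,"dx":0,"dy":0,"dz":-0.3,"ax":0,"ay":0,"az":0},{"fingers":1,"dx":0,"dy":0,"dz":-0.3,"ax":0,"ay":0,"az":0},{"fingers":1,"dx":0,"dy":0,"dz":-0.2,"ax":0,"ay":0,"az":0},{"fingers":1,"dx":0,"dy":0,"dz":0,"ax":0,"ay":0,"az":0}]'
python3 - <<'E'
from h import *
a=capture("side")[:,:,::-1];h=cv2.cvtColor(a,cv2.COLOR_BGR2HSV)
m=np.zeros(a.shape[:2],np.uint8);m[140:230,255:370]=cv2.inRange(h,(8,90,70),(28,255,255))[140:230,255:370]
P=np.argwhere(m)[:,::-1].astype(np.float32);v=cv2.fitLine(P,cv2.DIST_HUBER,0,.01,.01).ravel();t=(P-v[2:])@v[:2]
print("wood seen",v[2:]+v[:2]*t.min(),v[2:]+v[:2]*t.max())
C=cam("side")
for e in(28,30):
  d=dirv(e);b=MOUTH-.05*dirv(45)-.049*d;print(e,"model: wood/collar edge",proj(C,b+.22*d).round(1),"tip",proj(C,b+.31*d).round(1))
cv2.imwrite("pics/p7.png",cv2.resize(a[120:280,180:380],(750,600)))
E
```

```text
clock: 11.17
tool_pos: [0.5657, -0.1751, 0.092]
orientation: [0.958, -0.102, 0.267, 0.028]
contact_force: [0.5, -0.6, 0.5]
finger_gap: 0.86
grip_force: 0.0
clock: 11.58
tool_pos: [0.5345, -0.1682, 0.1418]
orientation: [0.958, -0.102, 0.265, 0.027]
contact_force: [-0.0, -0.2, 0.0]
finger_gap: 0.995
grip_force: 0.0
clock: 12.0
tool_pos: [0.4812, -0.1581, 0.2447]
orientation: [0.956, -0.102, 0.272, 0.03]
contact_force: [0.6, -1.0, 1.6]
finger_gap: 0.998
grip_force: 0.0
wood seen [271.64832 222.62308] [332.62012 127.56891]
28 model: wood/collar edge [302.3 201.7] tip [329.7 189.2]
30 model: wood/collar edge [301.5 200.2] tip [328.5 187. ]
```

View pics/p7.png

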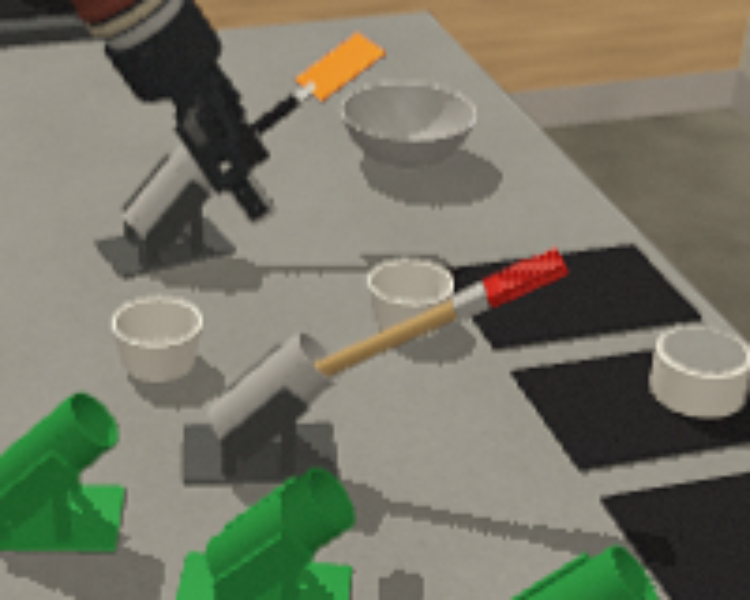

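The brush now rests handle-down in its cup with the red head up. Its tip at (330.7,189.3) is within 1 px of the fully seated prediction (329.7,189.2). The spatula is untouched and the gripper is clear, so I hand in.

```bash
python3 -c "
from rig import r
print(r.finish_job())"
```

```text
the job is handed in; nothing more can be done
None
```

I turned the brush end for end and put it back handle first in its own cup, with the red head up. The handle met the cup floor at the predicted depth, and the spatula was not touched. I handed the job in at about 12 s; no verdict came back.

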